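# Cull the faulty machine frames before drying

## Robot

A 6-joint arm with a two-finger parallel gripper is mounted at the origin on the work surface. World frame = base frame: x ahead of the robot, y to its left, z up, the work surface at z = 0. Lengths are in mm, angles in degrees, forces in N, time in s.
With the tool pointing down it reaches from about 325 to 775 mm from the base axis. Payload 5.5 kg.
Tool frame: the origin (TCP) lies midway between the tips of the shut fingers; the grasp point (between the pads) lies env.tcp_to_grasp behind it (env.tcp_to_grasp is the distance from the TCP to the grasp point, in mm); z points along the fingers, y is the line along which they close (so a half turn about z gives the same grasp; the last joint's range is limited). The gripper opens to 88 mm and grips with 3 to 60 N. Pads are 20 mm wide; open, the fingers measure 115 mm over their backs; the gripper's body (75 mm by 178 mm) begins 61 mm behind the grasp point.
Start: joints at [-68.623, 5.22, 70.514, -0, 104.267, -3.249], TCP at [250.015, -545.444, 201.031] pointing down, gripper open.
Joint ranges: [-164.24, 164.24], [-49.07, 125.15], [9.68, 141.18], [-86.29, 266.29], [3.28, 154.24], [-151.56, 151.56]. Speed limits (degrees/s): [147.25, 147.25, 172.46, 180, 180, 180].

## Interface

Orientations are given as a 3x3 rotation matrix whose columns are the frame's x, y, z axes.
In Python, from bench import env gives the robot as it stands.
- The arm moves only by the tool jog_arm, never from a script. Its argument "steps" is a list of rows, each a list of 7 numbers: the turn, a rotation vector about the tool's x, y, z normalised to -1 to 1, where 1 is pi/2 rad, then the shift along the tool's x, y, z normalised to -1 to 1, where 1 is 0.3 m, then the finger opening in mm, from 0 to 87.8. A call has 1 to 8 rows; each row is the pose to reach, as a shift and turn from the pose commanded when the call began, along the tool's axes at that moment; what a row does not reach only later rows make up. A row lasts 1/8 s, in which the tool goes at most 62.5 mm and 10.7 degrees, less where a joint would pass 70% of its speed; a pose out of reach is approached as far as the arm can. A call with a number of a shift or a turn outside -1 to 1 is refused whole. A call with a gripper value outside its range is refused whole. The fingers move at their own pace and stop on an object; "grip_force" is the grip in N (left out, the last holds). Time passes only in rows, so rows that repeat a pose let the fingers close. It gives the time, the measured TCP pose, the force, the opening and the grip force at its end, in the units of the state.
- env.get_state(): the state, without advancing time (a new reading comes with each control period).
- env.read_camera(name): name is "side" or "top"; returns the picture (420x560x3 uint8, red, green, blue); there is no depth.
- env.camera_params(name): a dict with "fx", "fy", "cx", "cy" (pixels), "dist" ([k1, k2, p1, p2, k3] as OpenCV has them; the pictures are not rectified), "world_to_cam" (4x4, takes a point from world to camera coordinates). Camera axes: x right, y down, z forward; pixel columns grow to the right and rows downward; lengths in mm; the calibration is good to about 2 mm. A picture is of the moment at which its call begins. camera_params takes no time and is no camera call.
- env.finish_job(): hands the job in; it is judged then, once.
The state is a dict: "t": time; "joint_pos": joint angles; "qd": joint speeds; "joint_torque": joint torques, N m; "position": TCP position; "tcp_rot": TCP orientation; "contact_force": force on the tool from outside, world axes, zero at the start; "moment": the same for the moment, N m; "grip_width": finger opening in mm; "grasp_force": force on a finger pad.
Only numpy, scipy, OpenCV 4.12 (cv2) and the standard library are available. Lean on these libraries where they do the work, as an engineer would, in place of code of your own. Each camera call takes 0.05 s, during which the arm holds its last target. There are 200 camera calls.

## Task

Six bare machine frames lie on the drying plate; two of them are faulty, one with a bent spine and one with its clamp arm snapped off. Put those two in the red reject box and shut its lid fully, then press the green start button on the dryer all the way down. Leave the four sound frames lying where they are on the plate and do not disturb the other things on the bench.

Things in the scene. Friction and masses are not known exactly. Their poses are not given: they have to be found in the camera images.
- frame_bent: The bent one (brass): as a sound frame, but its spine is kinked 40 degrees at x 14 mm, so its short-arm end leans to -y (tip about x 42, y -28 mm) and the C gapes. Straight part x -50 to 14 mm; bars 14 mm wide, 16 mm high; 170 g; long arm at x -43 mm, to y 71 mm. Lies flat. Origin: under the spine, midway; x along the spine, y the way the arms point.
- frame_bent_mid (a point): Point on the bent frame's straight spine, half way up (z 8 mm), at x -10 mm, y 0: a good place to grip, across y (14 mm).
- frame_broken: The broken one (aluminium): straight 100 mm spine and whole short arm (x 43 mm, to y 42 mm), but the long clamp arm at the -x end is snapped off to a 20 mm ragged stub. Bars 14 mm wide, 16 mm high, about 170 g. Lies flat. Origin: under the spine, midway; x along the spine, y the way the arms point.
- frame_broken_mid (a point): Point on the broken frame's spine, half way up (z 8 mm), at x 0, y 0: a good place to grip, across y (14 mm).
- frame_sound1: Bare C-shaped machine frame, bars 14 mm wide, 16 mm high. Spine 100 mm; long arm at x -43 mm, to y 71 mm, ending in a 22 mm clamp block; short arm at x 43 mm, to y 42 mm. Sound: straight and whole; it stays. Colour: brass. Lies flat. Origin: under the spine, midway; x along the spine, y the way the arms point.
- frame_sound2: Bare C-shaped machine frame, bars 14 mm wide, 16 mm high. Spine 100 mm; long arm at x -43 mm, to y 71 mm, ending in a 22 mm clamp block; short arm at x 43 mm, to y 42 mm. Sound: straight and whole; it stays. Colour: aluminium. Lies flat. Origin: under the spine, midway; x along the spine, y the way the arms point.
- frame_sound3: Bare C-shaped machine frame, bars 14 mm wide, 16 mm high. Spine 100 mm; long arm at x -43 mm, to y 71 mm, ending in a 22 mm clamp block; short arm at x 43 mm, to y 42 mm. Sound: straight and whole; it stays. Colour: red painted. Lies flat. Origin: under the spine, midway; x along the spine, y the way the arms point.
- frame_sound4: Bare C-shaped machine frame, bars 14 mm wide, 16 mm high. Spine 100 mm; long arm at x -43 mm, to y 71 mm, ending in a 22 mm clamp block; short arm at x 43 mm, to y 42 mm. Sound: straight and whole; it stays. Colour: copper. Lies flat. Origin: under the spine, midway; x along the spine, y the way the arms point.
- dryer: Fixed drying plate: steel slab 280 x 410 mm, 16 mm thick, top at z 16 mm; origin under its centre, y its long side. A grey control pod 30 mm high stands off its +y end. Six frames lie on it in two rows of three, 136 mm and 130 mm apart; any frame can be in any place.
- start (a joint): Sprung green start button, m pressed: 0 up, 0.006 fully down; about 5 N. It springs back.
- start_top (a point): Centre of the top of the green start button (30 mm across), on the dryer's control pod; it is pressed straight down.
- reject_box: Fixed red open box, outside 160 (x) x 250 (y) x 65 mm high, walls and floor 5 mm; origin under its centre. The hinged lid is on its +x side; that side faces the robot.
- reject_lid (a joint): Angle of the reject box's lid, rad: 0 shut, about 1.6 standing open. A stiff hinge: it stays where it is left and needs a few N at the edge to move.
- reject_lid_hinge (a point): Middle of the lid's hinge line, on the top of the box's +x wall, 65 mm above the table. The lid is a red plate 160 mm from hinge to free edge, 250 mm along the hinge, 6 mm thick.
- reject_lid_handle (a point): The small black knob, on the lid's outer face, in the middle of its width, 130 mm from the hinge; it stands about 35 mm off the lid.
- soap: Bystander: green bottle, 56 mm across, 170 mm tall; origin at its foot.
- rinse: Bystander: white bottle, 54 mm across, 160 mm tall; origin at its foot.
- cup: Bystander: paper cup, 72 mm across, 85 mm tall; origin at its foot.
- razor: Bystander: blue safety razor lying beside the dryer, 110 mm long, 11 mm high; origin under its handle.
- machine: Bystander: a complete machine with two black coils, 90 x 30 mm, 80 mm tall; not part of the batch.
- ink_box: Bystander: cardboard box 50 x 90 x 45 mm; origin under its centre.
Not all that is in view belongs to the job. Leave any blue or purple look-alike of the frame_bent alone.

How it is judged:
By the outcome, as a careful person would: the job done as asked, in the order asked, and still so for the second after the job is handed in, with the robot touching nothing.
It also fails if it takes over 69 s, if anything falls off the work surface, if the arm or the gripper's body presses on something with over 40 N, if the wrist force passes 120 N, or if a joint passes its speed limit or range.

## Working session

There is one attempt and no reset: what is moved stays moved. The work goes in short steps, Python scripts to look and compute and a tool call to move; the robot and the scene stay as the last step left them, time stands still between calls to the robot, and variables do not carry over. Pictures are saved under pics/ and viewed, at most 10 in all, crops included, and the job is handed in when it is done.

Besides the shell and the picture viewer there is one more tool, called after ">>>" as a command line: name --pt "numbers of a row" for each row, then --argument value for the rest. jog_arm: Moves the arm, as the interface text tells. Scaled input: -1 to 1 covers 0.3 m each way for a shift and pi/2 rad each way for a turn. Its arguments: {"type":"object","properties":{"steps":{"type":"array"},"grip_force":{"type":"number"}},"required":["steps"]}

```bash
mkdir -p pics; ls
python3 - <<'E'
from bench import env
import cv2
for n in ("top","side"):
    im=env.read_camera(n); cv2.imwrite(f"pics/{n}0.png",im[:,:,::-1])
    p=env.camera_params(n); print(n,p)
s=env.get_state(); print(s, env.tcp_to_grasp)
E
```

```text
pics
top {'fx': 485.2952852367103, 'fy': 485.2952852367103, 'cx': 278.51314062707877, 'cy': 205.26412022709405, 'dist': array([0.02283713, 0.        , 0.        , 0.        , 0.        ]), 'world_to_cam': array([[-1.55482422e-02, -9.99637269e-01, -2.19904897e-02,
         9.29417638e+01],
       [-9.96485518e-01,  1.73021885e-02, -8.19588057e-02,
         5.25379948e+02],
       [ 8.23095603e-02,  2.06388891e-02, -9.96393081e-01,
         1.19342849e+03],
       [ 0.00000000e+00,  0.00000000e+00,  0.00000000e+00,
         1.00000000e+00]])}
side {'fx': 425.1131172793293, 'fy': 425.1131172793293, 'cx': 279.4861819067462, 'cy': 210.79666931618218, 'dist': array([-0.13262342,  0.        ,  0.        ,  0.        ,  0.        ]), 'world_to_cam': array([[-9.10357590e-01, -4.13788729e-01,  5.28640800e-03,
         5.14453311e+02],
       [-2.86878972e-01,  6.21839557e-01, -7.28708461e-01,
         1.79694662e+02],
       [ 2.98244050e-01, -6.64901838e-01, -6.84803646e-01,
         1.10965551e+03],
       [ 0.00000000e+00,  0.00000000e+00,  0.00000000e+00,
         1.00000000e+00]])}
{'t': 0.1, 'joint_pos': array([-6.86251740e+01,  5.25839967e+00,  7.05739339e+01,  6.92035096e-04,
        1.04269536e+02, -3.24998435e+00]), 'qd': array([ 0.00908149, -0.10380347, -0.10756503, -0.10517647, -0.01573457,
       -0.06451655]), 'joint_torque': array([ 3.43701358e-03, -4.47855878e+01, -4.07571709e+01,  6.99767238e-02,
        2.84272071e-02, -9.64728065e-05]), 'position': array([ 249.87878113, -545.14241755,  200.0344534 ]), 'tcp_rot': array([[ 9.09054565e-01,  4.16676604e-01, -6.37106878e-04],
       [ 4.16677076e-01, -9.09053056e-01,  1.65992715e-03],
       [ 1.12488854e-04, -1.77443219e-03, -9.99998419e-01]]), 'contact_force': array([-0.47434169, -0.25863911, -0.4902556 ]), 'moment': array([-0.02221382,  0.03505962,  0.07926074]), 'grasp_force': 0.0, 'grip_width': 87.91255596309149} 18.700000000000003
```

View pics/top0.png

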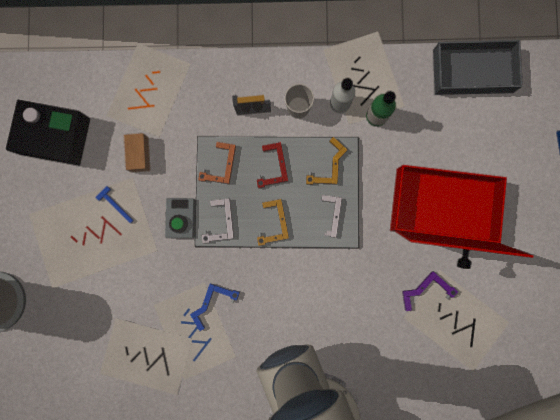

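View pics/side0.png

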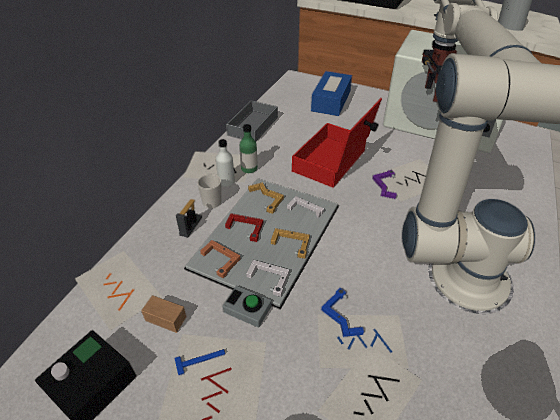

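The top view shows the bent brass frame at about (330,163), the broken aluminium one at (332,216), and the open red box at (450,205) with its knob at (464,260). The start button is at (178,224). The blue and purple pieces are decoys. Next I measure.

```bash
cat > h.py <<'E'
from bench import env
import cv2, numpy as np
def ray(n,uv):
    p=env.camera_params(n);K=np.array([[p['fx'],0,p['cx']],[0,p['fy'],p['cy']],[0,0,1]])
    x=cv2.undistortPoints(np.array(uv,float).reshape(-1,1,2),K,p['dist']).reshape(-1,2)
    T=p['world_to_cam'];R=T[:3,:3];c=-R.T@T[:3,3]
    return c,np.c_[x,np.ones(len(x))]@R
def plane(n,uv,z):
    c,d=ray(n,uv);return c+d*((z-c[2])/d[:,2])[:,None]
def tri(ut,us):
    (a,d),(b,e)=ray('top',ut),ray('side',us);d=d[0];e=e[0]
    s=np.linalg.lstsq(np.c_[d,-e],b-a,rcond=None)[0]
    P,Q=a+s[0]*d,b+s[1]*e;return (P+Q)/2,np.linalg.norm(P-Q)
def blobs(im,lo,hi,roi,amin=30):
    x0,y0,x1,y1=roi;m=np.zeros(im.shape[:2],np.uint8)
    m[y0:y1,x0:x1]=cv2.inRange(cv2.cvtColor(im,cv2.COLOR_RGB2HSV),lo,hi)[y0:y1,x0:x1]
    c,_=cv2.findContours(m,cv2.RETR_EXTERNAL,cv2.CHAIN_APPROX_NONE)
    return m,sorted([k for k in c if cv2.contourArea(k)>amin],key=cv2.contourArea,reverse=True)
E
python3 - <<'E'
from h import *
np.set_printoptions(precision=1,suppress=True)
im=env.read_camera('top');si=env.read_camera('side')
def show(name,img,lo,hi,roi,z,cam='top',eps=2):
    m,cs=blobs(img,lo,hi,roi)
    for c in cs[:2]:
        M=cv2.moments(c);g=[M['m10']/M['m00'],M['m01']/M['m00']]
        a=cv2.approxPolyDP(c,eps,True).reshape(-1,2)
        print(name,M['m00'],np.array(g),plane(cam,[g],z)[0]);print(np.c_[a,plane(cam,a,z)[:,:2]])
show('bent',im,(12,120,90),(28,255,255),(298,135,360,190),32)
show('broken',im,(0,0,190),(180,40,255),(315,190,352,245),32)
show('btn',im,(50,100,50),(80,255,255),(160,205,195,240),36)
show('btnS',si,(50,100,50),(80,255,255),(235,285,270,315),36,'side')
show('box',im,(0,150,60),(6,255,255),(385,155,540,265),65)
show('knob',im,(0,0,0),(180,255,45),(445,248,480,275),65)
show('knobS',si,(0,0,0),(180,255,45),(360,115,385,135),65,'side')
c=cv2.resize(im[120:280,290:550],None,fx=3,fy=3,interpolation=cv2.INTER_CUBIC)
cv2.imwrite('pics/c1.png',c[:,:,::-1])
c=cv2.resize(si[90:220,250:430],None,fx=4,fy=4,interpolation=cv2.INTER_CUBIC)
cv2.imwrite('pics/c2.png',c[:,:,::-1])
E
```

```text
bent 381.5 [330.  165.7] [622.8 -46.1  32. ]
[[333.  137.  695.4 -55.2]
 [330.  141.  685.4 -47.5]
 [339.  151.  659.6 -69.3]
 [333.  157.  644.7 -54. ]
 [332.  177.  594.4 -50.3]
 [319.  178.  592.5 -17.9]
 [311.  175.  600.4   1.9]
 [306.  177.  595.6  14.4]
 [307.  183.  580.5  12.2]
 [337.  182.  581.6 -62.4]
 [337.  160.  636.9 -63.8]
 [346.  148.  666.8 -86.9]]
btn 91.0 [176.8 223. ] [486. 337.  36.]
[[174.  218.  498.5 343.9]
 [171.  225.  481.3 351.3]
 [174.  228.  473.7 343.8]
 [181.  227.  475.9 326.5]
 [182.  220.  493.2 324. ]]
btnS 108.0 [251.4 300.8] [490.8 327.1  36. ]
[[249.  295.  503.7 314.4]
 [246.  304.  498.2 340.7]
 [252.  307.  481.4 342.3]
 [257.  303.  475.7 327.1]
 [257.  298.  482.2 314.1]]
box 8222.5 [450.2 208.7] [ 508. -327.   65.]
[[ 397.   169.   606.3 -204.3]
 [ 392.   212.   502.4 -188.7]
 [ 394.   213.   499.9 -193.4]
 [ 390.   229.   461.7 -182.5]
 [ 394.   227.   466.3 -192.2]
 [ 394.   230.   459.2 -192. ]
 [ 415.   242.   429.8 -240.6]
 [ 532.   257.   390.7 -511.7]
 [ 510.   247.   414.9 -462.3]
 [ 507.   249.   410.2 -455.1]
 [ 499.   242.   427.  -437.4]
 [ 505.   177.   581.8 -459.7]
 [ 407.   165.   615.5 -228.6]]
knob 128.5 [464.1 260.1] [ 385.5 -354.    65. ]
[[ 463.   249.   411.6 -352.7]
 [ 458.   266.   371.8 -339.1]
 [ 469.   267.   369.1 -364.6]
 [ 468.   250.   409.1 -364.2]]
knobS 63.5 [371.1 125.1] [ 432.3 -518.1   65. ]
[[ 364.   121.   464.  -534.4]
 [ 370.   129.   429.  -490.2]
 [ 375.   130.   410.7 -491.7]
 [ 376.   123.   419.7 -540.6]]
```

View pics/c1.png

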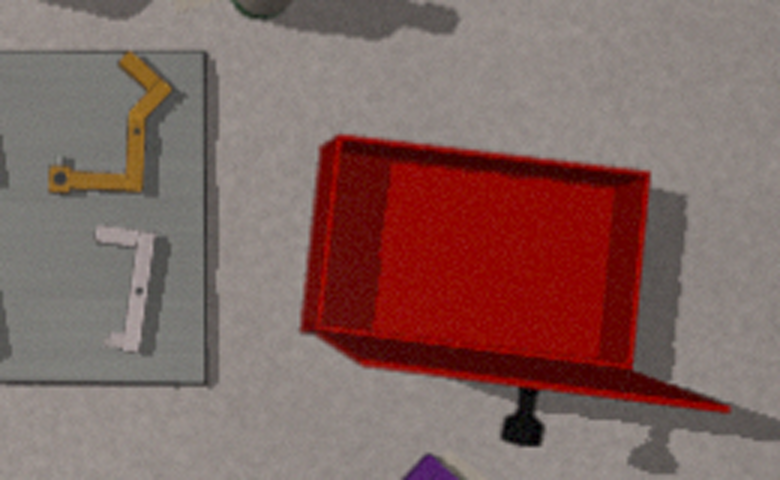

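View pics/c2.png

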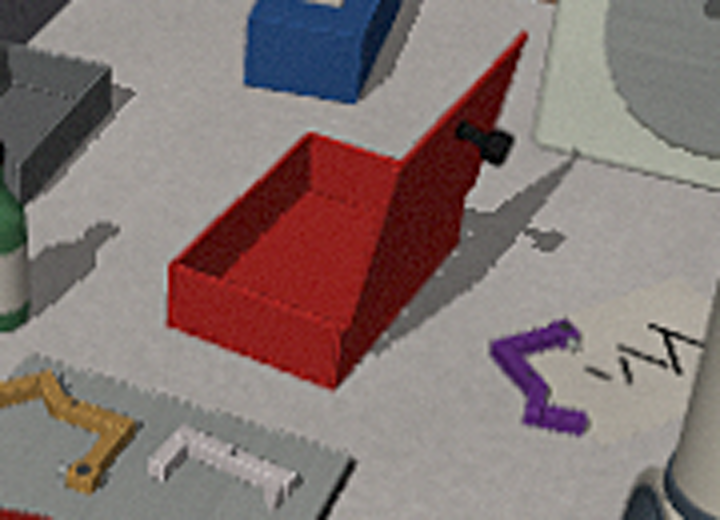

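Run:
```python
from h import *
np.set_printoptions(precision=1,suppress=True)
f=lambda L:[[290+(x-1)/3,120+(y-1)/3] for x,y in L]
g=lambda L:[[250+(x-1.5)/4,90+(y-1.5)/4] for x,y in L]
print('rim',plane('top',f([(338,136),(322,330),(650,172),(633,368)]),65))
print('lidfree z225',plane('top',f([(365,365),(730,410)]),225))
for a,b in [((730,410),(525,33))]: print('lid R corner',tri(f([a]),g([b])))
print('knob',tri(f([(522,432)]),g([(497,145)])))
print('side rim',plane('side',g([(170,265),(313,135),(336,330)]),65))
print('broken: end+x, hole, end-x, top z32',plane('top',f([(145,238),(139,291),(132,347)]),32))
print('bent: hole, -x corner',plane('top',f([(138,115),(137,130),(135,182)]),32))
print('holes side',plane('side',g([(234,452),(85,385+20)]),32))
print('btn',tri([177,223],[251.5,300.5]))
print('plate edge z16',plane('top',f([(206,52),(210,383)]),16))
# broken minAreaRect via brightness
im=env.read_camera('top');m=cv2.inRange(cv2.cvtColor(im,cv2.COLOR_RGB2HSV),(0,0,165),(180,45,255))
m[:, :315]=0;m[:,352:]=0;m[:192]=0;m[245:]=0
c=max(cv2.findContours(m,0,1)[0],key=cv2.contourArea);print(cv2.contourArea(c));a=cv2.approxPolyDP(c,2,True).reshape(-1,2);print(np.c_[a,plane('top',a,32)[:,:2]])
```

```text
rim [[ 615.8 -217.4   65. ]
 [ 459.9 -199.1   65. ]
 [ 581.7 -462.8   65. ]
 [ 426.1 -441.3   65. ]]
lidfree z225 [[ 430.9 -192.2  225. ]
 [ 397.  -435.7  225. ]]
lid R corner (array([ 398.6, -435.5,  224.4]), np.float64(3.4017943669691775))
knob (array([ 384. , -307. ,  193.1]), np.float64(3.114506609686977))
side rim [[ 618.8 -217.7   65. ]
 [ 579.9 -459.6   65. ]
 [ 466.3 -193.3   65. ]]
broken: end+x, hole, end-x, top z32 [[539.1 -63.8  32. ]
 [495.3 -57.7  32. ]
 [449.3 -50.8  32. ]]
bent: hole, -x corner [[642.1 -60.6  32. ]
 [629.5 -59.4  32. ]
 [585.9 -56.7  32. ]]
holes side [[498.5 -61.   32. ]
 [623.3 -63.1  32. ]]
btn (array([485.9, 333.7,  48.7]), np.float64(1.0974646074444614))
plate edge z16 [[ 697.6 -120.8   16. ]
 [ 418.8 -116.1   16. ]]
10.0
[[336.  228.  467.3 -57. ]
 [335.  233.  455.  -54.2]
 [332.  230.  462.5 -47. ]
 [331.  235.  450.2 -44.3]
 [335.  234.  452.5 -54.2]]
```

>>> jog_arm --pt "0 0 0 0 0 -0.2 60" --pt "0 0 0 0 0 -0.35 60" --pt "0 0 0.1 0.2 -0.16 -0.35 60" --pt "0 0 0.2 0.4 -0.3 -0.35 60" --pt "0 0 0.3 0.55 -0.44 -0.35 50" --pt "0 0 0.364 0.71 -0.57 -0.35 44" --pt "0 0 0.364 0.71 -0.57 -0.35 44" --pt "0 0 0.364 0.71 -0.57 -0.35 44" --grip_force 40

```text
t: 1.25
position: [373.0, -299.9, 306.5]
tcp_rot: [[0.99, -0.138, 0.001], [-0.138, -0.99, -0.001], [0.001, 0.001, -1.0]]
contact_force: [-0.3, 0.9, -0.0]
grip_width: 44.4
grasp_force: 0.0
```

```bash
cat > go.py <<'E'
import sys; from h import *
from scipy.spatial.transform import Rotation as Ro
# go.py x y z yaw : jog numbers to reach tool-down pose whose tool x has this world yaw
np.set_printoptions(precision=3,suppress=True)
s=env.get_state();R=s['tcp_rot'];x,y,z,w=map(float,sys.argv[1:5]);w=np.radians(w)
G=np.c_[[np.cos(w),np.sin(w),0],[np.sin(w),-np.cos(w),0],[0,0,-1]]
print('t',s['t'],'pos',s['position'],'yaw',np.degrees(np.arctan2(R[1,0],R[0,0])),'F',s['contact_force'],'w',s['grip_width'],'j',s['joint_pos'])
print('turn',Ro.from_matrix(R.T@G).as_rotvec()/(np.pi/2),'shift',R.T@(np.array([x,y,z])-s['position'])/300)
E
python3 go.py 497 -59 120 -8
```

```text
t 1.25 pos [ 373.033 -299.919  306.479] yaw -7.950134502852579 F [-0.256  0.906 -0.012] w 44.352919959269684 j [-42.876 -10.587  74.984   0.005 115.547  55.076]
turn [ 0.    -0.001  0.001] shift [ 0.298 -0.853  0.621]
```

>>> jog_arm --pt "0 0 0 0.07 -0.2 0 44" --pt "0 0 0 0.14 -0.4 0 44" --pt "0 0 0 0.21 -0.6 0.1 44" --pt "0 0 0 0.298 -0.8 0.25 44" --pt "0 0 0 0.298 -0.853 0.45 44" --pt "0 0 0 0.298 -0.853 0.62 44" --pt "0 0 0 0.298 -0.853 0.77 44" --pt "0 0 0 0.298 -0.853 0.77 44"

```text
t: 2.25
position: [493.8, -60.9, 69.9]
tcp_rot: [[0.99, -0.142, -0.01], [-0.142, -0.99, 0.002], [-0.01, -0.0, -1.0]]
contact_force: [0.3, 0.5, 1.1]
grip_width: 44.2
grasp_force: 0.0
```

```bash
python3 go.py 497 -59 19 -8
python3 - <<'E'
from h import *
im=env.read_camera('side');c=cv2.resize(im[150:290,200:380],None,fx=4,fy=4,interpolation=cv2.INTER_CUBIC)
cv2.imwrite('pics/c3.png',c[:,:,::-1])
E
```

```text
t 2.25 pos [493.793 -60.886  69.855] yaw -8.183156185945009 F [0.312 0.5   1.127] w 44.20688707850509 j [-10.932  -9.324  98.013  -0.022  91.902  87.251]
turn [-0.     0.007 -0.002] shift [ 0.011 -0.008  0.169]
```

View pics/c3.png

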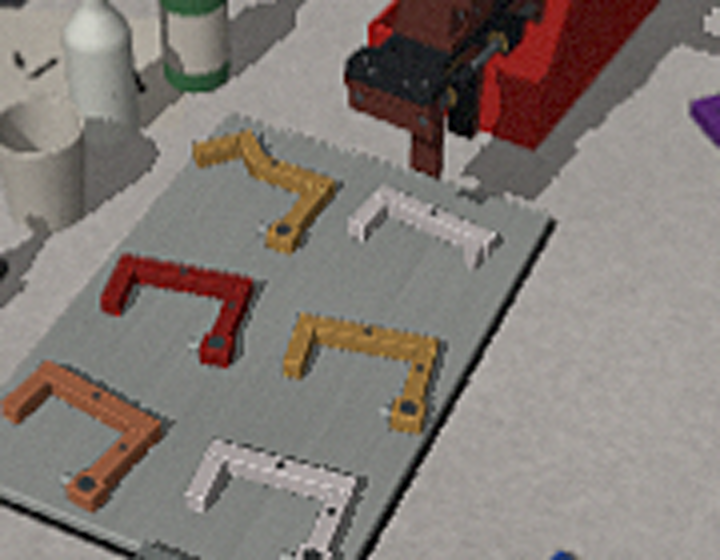

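The frames are untouched and the gripper is above the broken one, with fingertips at crop (427,172) and (463,130). I check the projection against the measured TCP.

Run:
```python
from h import *
print(plane('side',[[200+a/4,150+b/4] for a,b in [(427,174),(463,132)]],70))
print('holes bent/broken',plane('side',[[200+a/4,150+b/4] for a,b in [(433,212),(266,171)]],32))
```

```text
[[ 503.16780247  -56.62533895   70.        ]
 [ 496.39984912 -113.26816045   70.        ]]
holes bent/broken [[497.50811583 -59.60415545  32.        ]
 [631.70863234 -49.43698671  32.        ]]
```

>>> jog_arm --pt "0 0.007 0 0.013 -0.006 0.1 44" --pt "0 0.007 0 0.013 -0.006 0.167 44" --pt "0 0.007 0 0.013 -0.006 0.167 44" --pt "0 0.007 0 0.013 -0.006 0.167 44" --pt "0 0.007 0 0.013 -0.006 0.167 10" --pt "0 0.007 0 0.013 -0.006 0.167 5" --pt "0 0.007 0 0.013 -0.006 0.167 5" --pt "0 0.007 0 0.013 -0.006 0.167 5" --grip_force 40

```text
t: 3.3
position: [501.2, -59.3, 25.0]
tcp_rot: [[0.99, -0.141, 0.011], [-0.141, -0.99, -0.002], [0.011, 0.0, -1.0]]
contact_force: [0.1, 0.1, 0.5]
grip_width: 7.9
grasp_force: 0.0
```

```bash
python3 go.py 497 -59 19 -8
python3 - <<'E'
from h import *
a=env.read_camera('side')[150:260,230:370];b=env.read_camera('top')[150:260,260:400]
cv2.imwrite('pics/c4.png',cv2.resize(np.vstack([a,b]),None,fx=2.7,fy=2.7,interpolation=cv2.INTER_CUBIC)[:,:,::-1])
E
```

```text
t 3.3 pos [501.215 -59.317  24.997] yaw -8.13086451208096 F [0.098 0.052 0.473] w 7.918598636712551 j [-10.631  -8.056 101.492   0.026  85.933  87.498]
turn [ 0.    -0.007 -0.001] shift [-0.014  0.001  0.02 ]
```

View pics/c4.png

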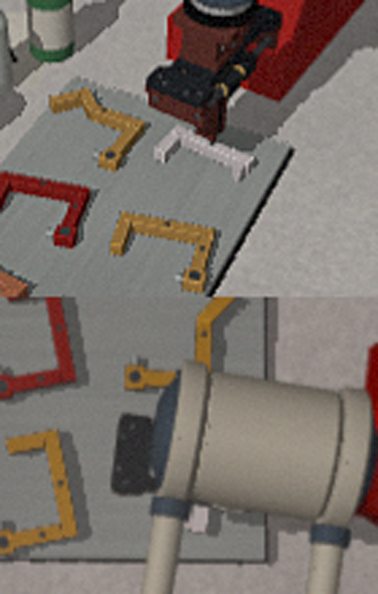

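>>> jog_arm --pt "0 -0.006 0 -0.012 0 0 44" --pt "0 -0.006 0 -0.012 0 0 44" --pt "0 -0.006 0 -0.012 0 0 44" --pt "0 -0.006 0 -0.012 0 0.02 44" --pt "0 -0.006 0 -0.012 0 0.043 44" --pt "0 -0.006 0 -0.012 0 0.043 44" --pt "0 -0.006 0 -0.012 0 0.043 5" --pt "0 -0.006 0 -0.012 0 0.043 5" --grip_force 40

```text
t: 4.4
position: [498.0, -58.9, 12.3]
tcp_rot: [[0.99, -0.141, 0.002], [-0.141, -0.99, -0.0], [0.002, 0.0, -1.0]]
contact_force: [0.2, 0.4, 0.0]
grip_width: 27.6
grasp_force: 0.0
```

>>> jog_arm --pt "0 0 0 0 0 0 5" --pt "0 0 0 0 0 0 5" --pt "0 0 0 0 0 0 5" --pt "0 0 0 0 0 0 5"

```text
t: 4.9
position: [497.8, -58.9, 12.0]
tcp_rot: [[0.99, -0.141, 0.002], [-0.141, -0.99, -0.0], [0.002, 0.0, -1.0]]
contact_force: [-0.1, 0.6, -0.2]
grip_width: 5.0
grasp_force: 0.0
```

Run:
```python
from h import *
np.set_printoptions(precision=1,suppress=True)
a=env.read_camera('side')[175:235,270:350]
cv2.imwrite('pics/c5.png',cv2.resize(a,None,fx=9,fy=9,interpolation=cv2.INTER_CUBIC)[:,:,::-1])
p=env.camera_params('side');K=np.array([[p['fx'],0,p['cx']],[0,p['fy'],p['cy']],[0,0,1]]);T=p['world_to_cam']
P=np.array([[498.,-59,12],[498,-59,22],[498,-59,32],[498,-59,42]])
q=cv2.projectPoints(P,cv2.Rodrigues(T[:3,:3])[0],T[:3,3],K,p['dist'])[0].reshape(-1,2);print((q-[270,175])*9+4)
```

```text
[[343.2 300.7]
 [344.7 278.8]
 [346.2 256.7]
 [347.7 234.4]]
```

View pics/c5.png

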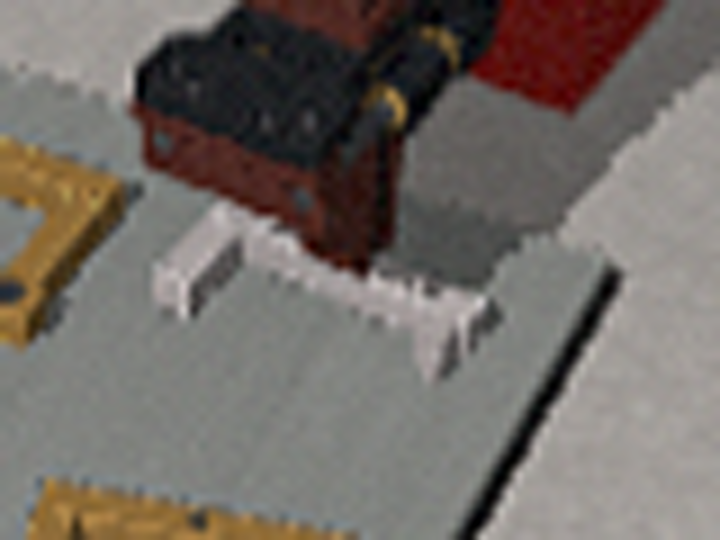

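Side crop: the shut fingers' tips end at about (345,268), level with the spine's top edge. So the tips sit some 20 mm above the reported TCP, and I must go lower, checking the force as I go.

>>> jog_arm --pt "0 0 0 0 0 0 44" --pt "0 0 0 0 0 0 44" --pt "0 0 0 0 0 0 44" --pt "0 0 0 0 0 0.02 44" --pt "0 0 0 0 0 0.037 44" --pt "0 0 0 0 0 0.037 44"

```text
t: 5.7
position: [497.2, -58.7, -0.0]
tcp_rot: [[0.99, -0.142, 0.0], [-0.142, -0.99, 0.0], [0.0, -0.0, -1.0]]
contact_force: [0.3, -0.0, 0.7]
grip_width: 43.6
grasp_force: 0.0
```

>>> jog_arm --pt "0 0 0 0 0 0 5" --pt "0 0 0 0 0 0 5" --pt "0 0 0 0 0 0 5" --pt "0 0 0 0 0 0 5" --pt "0 0 0 0 0 0 5" --grip_force 40

```text
t: 6.32
position: [497.9, -58.8, 1.1]
tcp_rot: [[0.99, -0.141, 0.002], [-0.141, -0.99, -0.0], [0.002, -0.0, -1.0]]
contact_force: [-0.4, 0.2, 0.3]
grip_width: 13.5
grasp_force: 40.0
```

>>> jog_arm --pt "0 0 0 0 0 -0.1 5" --pt "0 0 0 0 0 -0.25 5" --pt "0 0 0 0 0 -0.4 5" --pt "0 0 0 0.04 0.15 -0.4 5" --pt "0 0 0 0.08 0.33 -0.4 5" --pt "0 0 0 0.12 0.51 -0.4 5" --pt "0 0 0 0.16 0.69 -0.4 5" --pt "0 0 0 0.19 0.87 -0.4 5"

```text
t: 7.32
position: [516.8, -326.9, 120.1]
tcp_rot: [[0.99, -0.141, 0.001], [-0.141, -0.99, 0.001], [0.001, -0.001, -1.0]]
contact_force: [0.2, -0.3, -1.8]
grip_width: 13.5
grasp_force: 40.0
```

```bash
python3 go.py 516 -405 8 -7.5
```

```text
t 7.325 pos [ 516.814 -326.879  120.118] yaw -8.132687548776671 F [ 0.211 -0.343 -1.771] w 13.49746034453918 j [-35.53    6.901  76.901   0.049  96.185  62.608]
turn [-0.    -0.    -0.007] shift [0.034 0.258 0.374]
```

>>> jog_arm --pt "0 0 0 0.03 0.13 0 5" --pt "0 0 0 0.035 0.25 0 5" --pt "0 0 0 0.035 0.25 0 5" --pt "0 0 0 0.035 0.25 0.12 5" --pt "0 0 0 0.035 0.25 0.24 5" --pt "0 0 0 0.035 0.25 0.32 5" --pt "0 0 0 0.035 0.25 0.32 5" --pt "0 0 0 0.035 0.25 0.32 5"

```text
t: 8.32
position: [517.7, -400.8, 26.3]
tcp_rot: [[0.99, -0.141, 0.003], [-0.141, -0.99, -0.001], [0.003, 0.001, -1.0]]
contact_force: [0.1, 0.2, -2.4]
grip_width: 13.4
grasp_force: 40.0
```

```bash
python3 go.py 516 -405 5 -7.5
```

```text
t 8.325 pos [ 517.701 -400.785   26.332] yaw -8.10137793548688 F [ 0.099  0.17  -2.408] w 13.364146628602192 j [-40.756  15.35   76.95    0.059  87.544  57.343]
turn [ 0.    -0.002 -0.007] shift [-0.004  0.015  0.071]
```

>>> jog_arm --pt "0 0 0 -0.004 0.012 0.05 5" --pt "0 0 0 -0.004 0.012 0.085 5" --pt "0 0 0 -0.004 0.012 0.085 5" --pt "0 0 0 -0.004 0.012 0.085 32" --pt "0 0 0 -0.004 0.012 0.085 32" --pt "0 0 0 -0.004 0.012 0.085 32" --pt "0 0 0 -0.004 0.012 0 32" --pt "0 0 0 -0.004 0.012 -0.15 32"

```text
t: 9.32
position: [514.2, -403.5, 68.5]
tcp_rot: [[0.99, -0.141, -0.002], [-0.141, -0.99, 0.003], [-0.002, -0.002, -1.0]]
contact_force: [-0.6, -0.8, 1.0]
grip_width: 32.3
grasp_force: 0.0
```

```bash
python3 go.py 619 -58 120 -4
python3 - <<'E'
from h import *
# bent frame check in side view: brass mask, hole refinement
si=env.read_camera('side')
m,cs=blobs(si,(12,110,70),(28,255,255),(240,175,290,220))
for c in cs[:1]:
    a=cv2.approxPolyDP(c,1.5,True).reshape(-1,2);print(np.c_[a,plane('side',a,32)[:,:2]].round(1))
E
```

```text
t 9.325 pos [ 514.241 -403.495   68.546] yaw -8.13410029818459 F [-0.606 -0.787  0.986] w 32.27811688317143 j [-41.128  14.378  73.753   0.048  92.045  57.008]
turn [-0.002  0.001 -0.046] shift [ 0.182 -1.19  -0.169]
[[248.  186.  698.5 -54.3]
 [249.  191.  684.5 -34.2]
 [260.  188.  660.  -61.4]
 [264.  194.  636.1 -40.9]
 [275.  198.  597.7 -38.3]
 [267.  207.  602.3   8.2]
 [269.  212.  587.6  25.3]
 [272.  213.  577.8  25.4]
 [274.  206.  585.2  -4.4]
 [283.  198.  575.6 -48.5]
 [281.  194.  588.7 -62.8]
 [272.  191.  619.9 -64. ]
 [268.  192.  629.  -54.6]
 [262.  183.  665.1 -86. ]]
```

>>> jog_arm --pt "0 0 0 0 0 -0.17 32" --pt "0 0 0 0.02 -0.1 -0.2 36" --pt "0 0 0 0.05 -0.28 -0.2 40" --pt "0 0 0 0.08 -0.46 -0.2 44" --pt "0 0 -0.02 0.11 -0.64 -0.2 44" --pt "0 0 -0.046 0.14 -0.82 -0.2 44" --pt "0 0 -0.046 0.17 -1.0 -0.2 44" --pt "0 0 -0.046 0.18 -1.0 -0.2 44"

```text
t: 10.38
position: [612.1, -111.2, 130.5]
tcp_rot: [[0.998, -0.064, 0.003], [-0.064, -0.998, 0.001], [0.003, -0.001, -1.0]]
contact_force: [-0.2, -0.5, -0.6]
grip_width: 43.9
grasp_force: 0.0
```

```bash
python3 go.py 618.5 -58.5 0 -4
```

```text
t 10.375 pos [ 612.147 -111.222  130.529] yaw -3.686126543632649 F [-0.23  -0.498 -0.588] w 43.946219711829286 j [-13.47    8.319  74.307   0.067  97.222  80.224]
turn [-0.    -0.002  0.003] shift [ 0.009 -0.176  0.435]
```

>>> jog_arm --pt "0 0 0 0.009 -0.176 0 44" --pt "0 0 0 0.009 -0.176 0.1 44" --pt "0 0 0 0.009 -0.176 0.25 44" --pt "0 0 0 0.009 -0.176 0.33 44" --pt "0 0 0 0.009 -0.176 0.33 44" --pt "0 0 0 0.009 -0.176 0.33 44"

```text
t: 11.12
position: [618.4, -63.4, 32.8]
tcp_rot: [[0.998, -0.07, 0.004], [-0.07, -0.998, -0.001], [0.004, 0.0, -1.0]]
contact_force: [0.3, 1.0, 0.3]
grip_width: 43.8
grasp_force: 0.0
```

```bash
python3 go.py 618.5 -58.5 0.5 -4
```

```text
t 11.125 pos [618.425 -63.411  32.761] yaw -4.037514079527207 F [0.348 0.968 0.325] w 43.845304451564935 j [-8.985 10.107 82.305 -0.008 87.368 85.053]
turn [ 0.    -0.002 -0.   ] shift [-0.001 -0.016  0.108]
```

>>> jog_arm --pt "0 0 0 0 -0.016 0.06 44" --pt "0 0 0 0 -0.016 0.107 44" --pt "0 0 0 0 -0.016 0.107 44" --pt "0 0 0 0 -0.016 0.107 5" --pt "0 0 0 0 -0.016 0.107 5" --pt "0 0 0 0 -0.016 0.107 5" --pt "0 0 0 0 -0.016 0.107 5" --pt "0 0 0 0 -0.016 0.107 5" --grip_force 40

```text
t: 12.12
position: [618.3, -57.9, -0.5]
tcp_rot: [[0.998, -0.07, 0.002], [-0.07, -0.998, -0.0], [0.002, 0.0, -1.0]]
contact_force: [-0.4, -0.4, 2.3]
grip_width: 13.5
grasp_force: 40.0
```

>>> jog_arm --pt "0 0 0 0 0 -0.1 5" --pt "0 0 0 0 0 -0.25 5" --pt "0 0 0 0 0 -0.4 5" --pt "0 0 0.01 -0.05 0.15 -0.4 5" --pt "0 0 0.02 -0.11 0.33 -0.4 5" --pt "0 0 0.039 -0.17 0.51 -0.4 5" --pt "0 0 0.039 -0.23 0.69 -0.4 5" --pt "0 0 0.039 -0.289 0.843 -0.4 5"

```text
t: 13.12
position: [512.5, -305.6, 118.2]
tcp_rot: [[0.991, -0.131, 0.001], [-0.131, -0.991, 0.0], [0.001, -0.0, -1.0]]
contact_force: [0.1, -0.1, -1.7]
grip_width: 13.5
grasp_force: 40.0
```

>>> jog_arm --pt "0 0 0 0 0 0 5" --pt "0 0 0 0 0 0 5" --pt "0 0 0 0 0 0.1 5" --pt "0 0 0 0 0 0.2 5" --pt "0 0 0 0 0 0.25 5" --pt "0 0 0 0 0 0.25 5"

```text
t: 13.88
position: [513.6, -302.7, 42.6]
tcp_rot: [[0.992, -0.129, -0.0], [-0.129, -0.992, 0.001], [-0.001, -0.001, -1.0]]
contact_force: [0.2, 0.0, -1.3]
grip_width: 13.4
grasp_force: 40.0
```

```bash
python3 go.py 514 -304 1 -7.5
```

```text
t 13.875 pos [ 513.639 -302.694   42.646] yaw -7.424970466006574 F [ 0.173  0.047 -1.289] w 13.43169979212972 j [-33.811   6.222  85.539   0.049  88.306  63.612]
turn [-0.001  0.     0.001] shift [0.002 0.004 0.139]
```

>>> jog_arm --pt "0 0 0 0 0.004 0.08 5" --pt "0 0 0 0 0.004 0.139 5" --pt "0 0 0 0 0.004 0.139 5" --pt "0 0 0 0 0.004 0.139 32" --pt "0 0 0 0 0.004 0.139 32" --pt "0 0 0 0 0.004 0.139 32" --pt "0 0 0 0 0.004 0.05 32" --pt "0 0 0 0 0.004 -0.1 32"

```text
t: 14.88
position: [512.5, -304.5, 72.8]
tcp_rot: [[0.991, -0.131, -0.002], [-0.131, -0.991, 0.002], [-0.002, -0.002, -1.0]]
contact_force: [0.3, -0.7, -0.4]
grip_width: 31.7
grasp_force: 0.0
```

>>> jog_arm --pt "0 0 0 0 0 -0.2 20" --pt "0 0 0 0 0 -0.4 10" --pt "0 0 0 0 0 -0.6 0" --pt "0 0 0 0 0 -0.8 0" --pt "0 0 0 0 0 -0.8 0"

```text
t: 15.5
position: [514.2, -305.8, 321.5]
tcp_rot: [[0.991, -0.131, 0.012], [-0.131, -0.991, -0.007], [0.013, 0.005, -1.0]]
contact_force: [-0.0, 0.6, -0.8]
grip_width: 0.1
grasp_force: 0.0
```

```bash
python3 go.py 400 -250 300 -7.5
python3 - <<'E'
from h import *
a=env.read_camera('side')[90:220,250:430]
b=env.read_camera('top')[150:280,380:560]
cv2.imwrite('pics/c6.png',cv2.resize(np.hstack([a,b]),None,fx=2.2,fy=2.2,interpolation=cv2.INTER_CUBIC)[:,:,::-1])
E
```

```text
t 15.5 pos [ 514.163 -305.775  321.548] yaw -7.50425608460211 F [-0.019  0.566 -0.788] w 0.1264283120008313 j [-34.024   7.738  55.385   0.046 116.091  63.503]
turn [ 0.003 -0.008 -0.   ] shift [-0.402 -0.135  0.066]
```

View pics/c6.png

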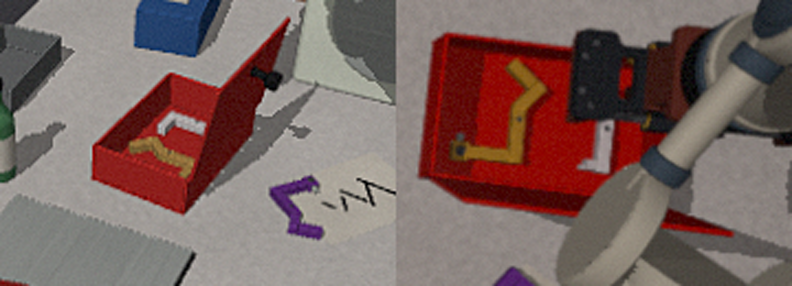

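Both faulty frames lie flat in the box: brass at about (500,130) in the right crop, aluminium at (600,140). The lid is still open. Now I go behind the lid with the fingers shut.

>>> jog_arm --pt "0 0 0 -0.15 -0.08 0 0" --pt "0 0 0 -0.32 -0.15 0 0" --pt "0 0 0 -0.48 -0.222 0 0" --pt "0 0 0 -0.48 -0.222 0.0 0" --pt "0 0 0 -0.48 -0.222 0.15 0" --pt "0 0 0 -0.48 -0.222 0.33 0" --pt "0 0 0 -0.48 -0.222 0.488 0" --pt "0 0 0 -0.48 -0.222 0.488 0"

```text
t: 16.6
position: [377.5, -219.0, 161.1]
tcp_rot: [[0.991, -0.131, -0.008], [-0.131, -0.991, 0.006], [-0.009, -0.005, -1.0]]
contact_force: [1.0, -0.1, 0.7]
grip_width: 0.6
grasp_force: 0.0
```

```bash
python3 go.py 447 -232 175 -7.5
```

```text
t 16.6 pos [ 377.459 -219.011  161.057] yaw -7.507162910802783 F [ 1.012 -0.134  0.734] w 0.5878290959941772 j [-34.627 -20.015  97.676   0.042 102.915  62.891]
turn [-0.003  0.005 -0.   ] shift [ 0.235  0.012 -0.049]
```

>>> jog_arm --pt "0 0 0 0.08 0 -0.045 0" --pt "0 0 0 0.16 0 -0.045 0" --pt "0 0 0 0.24 0 -0.045 0" --pt "0 0 0 0.31 0 -0.035 0" --pt "0 0 0 0.38 0 -0.02 0" --pt "0 0 0 0.44 0 0.005 0" --pt "0 0 0 0.5 0 0.04 0"

```text
t: 17.48
position: [529.9, -240.8, 157.4]
tcp_rot: [[0.991, -0.131, 0.003], [-0.131, -0.991, -0.002], [0.003, 0.001, -1.0]]
contact_force: [-1.0, 1.2, 0.0]
grip_width: 0.3
grasp_force: 0.5
```

```bash
python3 go.py 551 -243.5 125 -7.5;python3 - <<'E'
from h import *
a=env.read_camera('side')[60:220,250:450]
cv2.imwrite('pics/c7.png',cv2.resize(a,None,fx=3,fy=3,interpolation=cv2.INTER_CUBIC)[:,:,::-1])
E
```

```text
t 17.475 pos [ 529.857 -240.807  157.422] yaw -7.515223017162298 F [-1.047  1.2    0.031] w 0.313324195839717 j [-27.797   1.974  78.306   0.011  99.514  69.72 ]
turn [ 0.001 -0.002 -0.   ] shift [ 0.071 -0.     0.108]
```

View pics/c7.png

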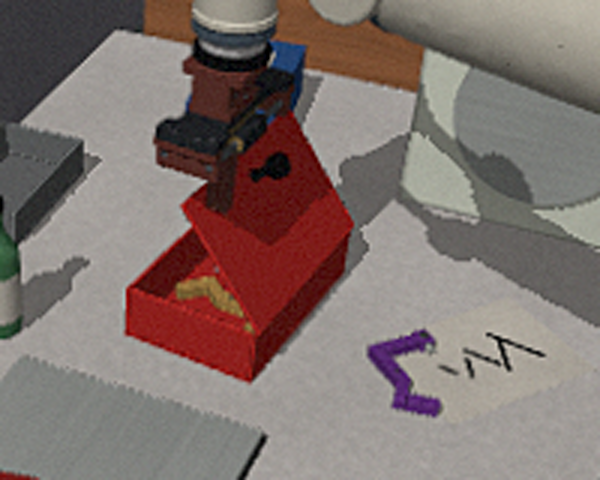

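The lid has swung to about 60° (its free edge runs from (185,205) to (285,115) in the crop), with the fingertips on its outer face. I continue down.

>>> jog_arm --pt "0 0 0 0.04 0 0.05 0" --pt "0 0 0 0.075 0 0.108 0" --pt "0 0 0 0.105 0 0.16 0" --pt "0 0 0 0.134 0 0.21 0" --pt "0 0 0 0.15 0 0.26 0" --pt "0 0 0 0.155 0 0.3 0" --pt "0 0 0 0.16 0 0.325 0" --pt "0 0 0 0.16 0 0.325 0"

```text
t: 18.52
position: [575.5, -246.1, 57.3]
tcp_rot: [[0.991, -0.131, 0.0], [-0.131, -0.991, 0.0], [0.0, -0.0, -1.0]]
contact_force: [0.2, 0.1, -0.2]
grip_width: 0.5
grasp_force: 0.0
```

>>> jog_arm --pt "0 0 0 0 0 0.015 0" --pt "0 0 0 0 0 0.03 0" --pt "0 0 0 0 0 0.03 0"

```text
t: 18.9
position: [576.3, -246.5, 50.2]
tcp_rot: [[0.991, -0.131, 0.003], [-0.131, -0.991, -0.001], [0.003, 0.001, -1.0]]
contact_force: [-0.1, 0.4, 4.6]
grip_width: 0.7
grasp_force: 2.2
```

>>> jog_arm --pt "0 0 0 0 0 0.01 0" --pt "0 0 0 0 0 0.015 0" --pt "0 0 0 0 0 0.015 0"

```text
t: 19.27
position: [576.5, -246.6, 49.9]
tcp_rot: [[0.991, -0.131, 0.005], [-0.131, -0.991, -0.002], [0.005, 0.001, -1.0]]
contact_force: [-8.5, 4.3, 20.7]
grip_width: 0.2
grasp_force: 10.3
```

>>> jog_arm --pt "0 0 0 0 0 0.007 0" --pt "0 0 0 0 0 0.012 0" --pt "0 0 0 0 0 0.012 0"

```text
t: 19.65
position: [576.7, -246.7, 49.7]
tcp_rot: [[0.991, -0.13, 0.007], [-0.13, -0.991, -0.003], [0.007, 0.002, -1.0]]
contact_force: [-14.7, 7.1, 33.0]
grip_width: 0.3
grasp_force: 16.8
```

The lid bottomed out: z stopped at 49.7 while the force rose to 33 N. Now retract and go to the button.

>>> jog_arm --pt "0 0 0 0 0 -0.1 0" --pt "0 0 0 0 0 -0.3 0" --pt "0 0 0 0 -0.1 -0.45 0" --pt "0 0 0 -0.06 -0.28 -0.45 0" --pt "0 0 0 -0.12 -0.46 -0.45 0" --pt "0 0 0 -0.18 -0.64 -0.45 0" --pt "0 0 0 -0.23 -0.82 -0.45 0" --pt "0 0 0 -0.28 -1.0 -0.45 0"

```text
t: 20.65
position: [531.0, 63.8, 175.6]
tcp_rot: [[0.991, -0.131, 0.002], [-0.131, -0.991, -0.0], [0.002, 0.0, -1.0]]
contact_force: [0.4, 0.3, 0.1]
grip_width: 0.6
grasp_force: 0.0
```

>>> jog_arm --pt "0 0 0 -0.05 -0.16 0 0" --pt "0 0 0 -0.1 -0.32 0 0" --pt "0 0 0 -0.15 -0.48 0 0" --pt "0 0 0 -0.2 -0.64 0 0" --pt "0 0 0 -0.25 -0.8 0 0" --pt "0 0 0 -0.27 -0.88 0 0" --pt "0 0 0 -0.27 -0.88 0 0"

```text
t: 21.52
position: [485.0, 335.9, 174.9]
tcp_rot: [[0.992, -0.128, 0.001], [-0.128, -0.992, -0.001], [0.001, 0.001, -1.0]]
contact_force: [-0.6, -1.6, -0.0]
grip_width: 0.2
grasp_force: 0.0
```

```bash
python3 go.py 487 334 45 -7.5
python3 - <<'E'
from h import *
a=env.read_camera('side')[80:230,240:440];b=env.read_camera('side')[190:340,160:360]
cv2.imwrite('pics/c8.png',cv2.resize(np.hstack([a,b]),None,fx=2,fy=2,interpolation=cv2.INTER_CUBIC)[:,:,::-1])
E
```

```text
t 21.525 pos [485.022 335.903 174.914] yaw -7.34273638631144 F [-0.61  -1.58  -0.015] w 0.23847027847133964 j [ 31.432   3.444  75.022  -0.05  101.528 128.764]
turn [ 0.    -0.     0.002] shift [0.007 0.005 0.433]
```

View pics/c8.png

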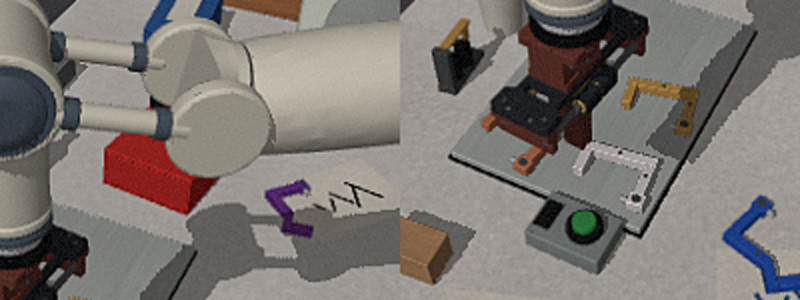

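The box top is flat and the sound frames look undisturbed. The button is at (583,223) in the crop, and the gripper is above it. Now descend.

>>> jog_arm --pt "0 0 0 0.006 0.004 0.12 0" --pt "0 0 0 0.006 0.004 0.24 0" --pt "0 0 0 0.006 0.004 0.36 0" --pt "0 0 0 0.006 0.004 0.4 0" --pt "0 0 0 0.006 0.004 0.42 0" --pt "0 0 0 0.006 0.004 0.44 0" --pt "0 0 0 0.006 0.004 0.44 0"

```text
t: 22.5
position: [488.0, 333.2, 44.5]
tcp_rot: [[0.991, -0.131, 0.003], [-0.131, -0.991, 0.0], [0.002, -0.001, -1.0]]
contact_force: [-0.4, -0.3, 0.3]
grip_width: 0.8
grasp_force: 0.0
```

>>> jog_arm --pt "0 0 0 0 0 0.015 0" --pt "0 0 0 0 0 0.03 0" --pt "0 0 0 0 0 0.03 0"

```text
t: 22.88
position: [487.3, 332.9, 34.1]
tcp_rot: [[0.991, -0.13, 0.001], [-0.13, -0.991, -0.001], [0.001, 0.001, -1.0]]
contact_force: [-0.8, -0.0, 0.4]
grip_width: 0.8
grasp_force: 0.0
```

>>> jog_arm --pt "0 0 0 0 0 0.015 0" --pt "0 0 0 0 0 0.025 0" --pt "0 0 0 0 0 0.025 0"

```text
t: 23.25
position: [487.9, 333.2, 27.5]
tcp_rot: [[0.991, -0.131, 0.002], [-0.131, -0.991, 0.0], [0.002, -0.001, -1.0]]
contact_force: [-0.1, 0.1, 3.4]
grip_width: 0.4
grasp_force: 1.6
```

>>> jog_arm --pt "0 0 0 0 0 0.01 0" --pt "0 0 0 0 0 0.02 0" --pt "0 0 0 0 0 0.02 0"

```text
t: 23.62
position: [488.1, 333.4, 24.5]
tcp_rot: [[0.991, -0.131, 0.003], [-0.131, -0.991, 0.001], [0.003, -0.001, -1.0]]
contact_force: [-6.3, -2.7, 17.1]
grip_width: 0.5
grasp_force: 8.4
```

>>> jog_arm --pt "0 0 0 0 0 0.007 0" --pt "0 0 0 0 0 0.012 0" --pt "0 0 0 0 0 0.012 0"

```text
t: 24.0
position: [488.2, 333.4, 24.2]
tcp_rot: [[0.991, -0.13, 0.005], [-0.13, -0.991, 0.002], [0.004, -0.002, -1.0]]
contact_force: [-12.6, -7.9, 31.0]
grip_width: 0.4
grasp_force: 15.5
```

Hard stop reached. I verify the travel by retreating slowly and noting where contact ends.

>>> jog_arm --pt "0 0 0 0 0 -0.015 0" --pt "0 0 0 0 0 -0.023 0" --pt "0 0 0 0 0 -0.023 0" --pt "0 0 0 0 0 -0.023 0"

```text
t: 24.5
position: [487.9, 333.2, 24.7]
tcp_rot: [[0.991, -0.131, 0.002], [-0.131, -0.991, 0.0], [0.002, -0.001, -1.0]]
contact_force: [0.3, 0.1, 6.1]
grip_width: 0.4
grasp_force: 3.1
```

>>> jog_arm --pt "0 0 0 0 0 -0.008 0" --pt "0 0 0 0 0 -0.008 0" --pt "0 0 0 0 0 -0.008 0"

```text
t: 24.88
position: [487.9, 333.2, 26.8]
tcp_rot: [[0.991, -0.131, 0.002], [-0.131, -0.991, 0.0], [0.002, -0.0, -1.0]]
contact_force: [2.0, 0.3, 4.5]
grip_width: 0.6
grasp_force: 1.8
```

>>> jog_arm --pt "0 0 0 0 0 -0.007 0" --pt "0 0 0 0 0 -0.007 0" --pt "0 0 0 0 0 -0.007 0"

```text
t: 25.25
position: [487.6, 333.0, 28.8]
tcp_rot: [[0.991, -0.131, 0.001], [-0.131, -0.991, -0.0], [0.001, 0.0, -1.0]]
contact_force: [0.9, 0.8, 2.6]
grip_width: 0.5
grasp_force: 1.2
```

>>> jog_arm --pt "0 0 0 0 0 -0.007 0" --pt "0 0 0 0 0 -0.007 0" --pt "0 0 0 0 0 -0.007 0"

```text
t: 25.62
position: [487.2, 332.7, 30.7]
tcp_rot: [[0.991, -0.131, 0.0], [-0.131, -0.991, -0.001], [0.001, 0.001, -1.0]]
contact_force: [0.1, -0.2, 0.9]
grip_width: 0.3
grasp_force: 0.7
```

Button travel was about 6 mm (contact from z 30.5 to the stop at 24.4), so it was fully pressed. Retract and check the lid numerically.

>>> jog_arm --pt "0 0 0 0 0 -0.15 0" --pt "0 0 0 0 0 -0.33 0" --pt "0 0 0 0 0 -0.5 0" --pt "0 0 0 0 0 -0.5 0" --pt "0 0 0 0 0 -0.5 0"

```text
t: 26.25
position: [487.1, 332.9, 180.0]
tcp_rot: [[0.991, -0.131, 0.0], [-0.131, -0.991, -0.001], [0.0, 0.001, -1.0]]
contact_force: [0.4, 0.1, 0.1]
grip_width: 0.6
grasp_force: 0.0
```

Run:
```python
from h import *
np.set_printoptions(precision=1,suppress=True)
im=env.read_camera('top')
m,cs=blobs(im,(0,0,0),(180,255,60),(410,165,500,235))
for c in cs[:2]:
    g=c.reshape(-1,2).mean(0);print('knob',cv2.contourArea(c),g,plane('top',[g],100))
m,cs=blobs(im,(0,130,60),(8,255,255),(385,155,545,275))
a=cv2.approxPolyDP(cs[0],3,True).reshape(-1,2);print(cv2.contourArea(cs[0]));print(np.c_[a,plane('top',a,71)[:,:2]])
s=env.get_state();print(s['t'],s['position'],s['contact_force'])
```

```text
knob 100.5 [458.7 180.4] [[ 571.2 -337.8  100. ]]
7318.5
[[ 397.   169.   605.4 -202.9]
 [ 391.   230.   459.1 -183.6]
 [ 501.   242.   426.9 -439.5]
 [ 507.   177.   580.9 -461.7]
 [ 404.   164.   617.1 -220. ]]
26.3 [486.7 332.7 179. ] [ 1.6 -0.4  0.4]
```

The knob is at (571,-338), matching the shut-lid position I expected, (572,-337). Handing in.

```bash
python3 -c "
from bench import env
print(env.finish_job())"
```

```text
the job is handed in; nothing more can be done
None
```

Job handed in at about 26 s: the bent and broken frames are in the reject box, the lid is shut, the start button was pressed its full 6 mm, and the arm touched nothing else that I could see.

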